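# Set the strip gauge to the red tab

## Robot

A 6-joint arm with a two-finger parallel gripper is mounted at the origin on a cart in front of the work surface, level with it; the furniture and walls round the work are solid. World frame = base frame: x ahead of the robot, y to its left, z up, the work surface at z = 0. Lengths are in m, angles in rad, forces in N, time in s.
With the tool pointing down it reaches from about 0.35 to 0.85 m from the base axis. Payload 8.1 kg.
Tool frame: the origin (TCP) lies on the centre line of the jaws, within the pads' length; the fingertips stand 22 mm ahead of it and the grasp point (between the pads) lies 3 mm ahead of it; z points along the fingers, y is the line along which they close (so a half turn about z gives the same grasp; the last joint's range is limited). The gripper opens to 93 mm and grips with 3 to 60 N. Pads are 15 mm wide; open, the fingers measure 128 mm over their backs; the gripper's body (75 mm by 188 mm) begins 65 mm behind the grasp point.
Start: joints at [-1.262, 0.13, 1.488, -0, 1.523, -0.085], TCP at [0.23, -0.554, 0.241] pointing down, gripper open.
Joint ranges: [-2.96, 2.96], [-0.89, 2.26], [0.02, 2.5], [-1.34, 4.48], [0, 2.73], [-2.66, 2.66]. Speed limits (rad/s): [2.39, 2.39, 2.79, 3.14, 3.14, 3.14].

## Interface

Orientations are given as a rotation vector (axis times angle).
In Python, from plant import robot, read_camera gives the robot as it stands (robot), with the cameras as plain functions.
- The arm moves only by the shell command python3 inch.py 'ROWS' [FORCE]. ROWS is a JSON list of rows, 1 to 20 of them, each of 5 numbers: the finger opening in m, then dx, dy, dz in m, then a turn about the tool's z in rad; each row shifts and turns the commanded pose from where the row before left it, along the tool's axes as they then stand; what a row does not reach is not made up. A row lasts 1/10 s, in which the tool goes at most 0.05 m and 0.15 rad, less where a joint would pass 70% of its speed; a pose out of reach is approached as far as the arm can. The fingers move at their own pace and stop on an object; FORCE is the grip in N (left out, the last holds). Time passes only in rows, so rows that do not move let the fingers close. It prints the time, the measured TCP pose, the force, the opening and the grip force at its end.
- robot.read_state(): the state, without advancing time (a new reading comes with each control period).
- read_camera(name): name is "scene" or "top" or "wrist"; returns a dict with "image" (384x512x3 uint8, red, green, blue), "fx", "fy", "cx", "cy" (pixels), "R" (3x3) and "t" (3): a world point X has camera coordinates R X + t. Camera axes: x right, y down, z forward; pixel columns grow to the right and rows downward; lengths in m; the calibration is good to about 2 mm. The wrist camera is an equidistant fisheye: a pixel r from the principal point sees the ray r / f radians off the axis. A picture is of the moment at which its call begins. There is no depth.
- robot.close_job(): hands the job in; it is judged then, once.
The state is a dict: "t": time; "q": joint angles; "dq": joint speeds; "joint_torque": joint torques, N m; "tool_pos": TCP position; "orientation": TCP orientation; "force": force on the tool from outside, world axes, zero at the start; "wrist_torque": the same for the moment, N m; "opening": finger opening in m; "gripper_force": force on a finger pad.
Only numpy, scipy, OpenCV 4.12 (cv2) and the standard library are available. Lean on these libraries where they do the work, as an engineer would, in place of code of your own. Each camera call takes 0.05 s, during which the arm holds its last target. There are 200 camera calls.

## Task

The next glass strips are to be cut to the width marked by the red tab on the strip gauge. Lift the sliding stop by its blue grip out of the notch it sits in, move it along the rail to the notch beside the red tab, let it drop fully down into that notch and let go. Leave the cups, the timer and the glass cutter where they are.

Things in the scene. Friction and masses are not known exactly. Their poses are not given: they have to be found in the camera images.
- gauge: Strip gauge, fixed to the table: wooden base 170 (x) x 280 (y) x 10 mm, on it an aluminium rail along y (52 mm wide, centred at x = +40 mm, flat top at z = 54 mm, closed ends) and a short fence at the +y end. Origin: centre of the base's underside; z up.
- rail_mid (a point): Middle of the rail's top (gauge x 40, y 0, z 54 mm), fixed. Along the top runs a 14 mm slot between two lips. Five notches, 13 mm wide (y) and 8 mm deep, are cut across the lips at gauge y = -80, -40, 0, +40, +80 mm; the stop starts in the one at y = 0.
- stop: Sliding stop, about 150 g, loose but captive in the rail; axes parallel to the gauge's. Origin: middle of the underside of its dark shoulder plate (44 x 34 x 8 mm), so at gauge z = 54 mm when fully seated. A 9 mm round cross pin reaches 7.5 mm below it into the notch. A 5 mm aluminium blade reaches 100 mm to -x over the base.
- stop_grip (a point): Middle of the stop's blue grip, 35 mm above the stop's origin: box 36 (x) x 22 (y) x 30 mm on a 14 mm neck, to be pinched from above across its 22 mm (y). A foot under the lips lets the stop rise 24 mm at most: lift 10 to 20 mm (15 is good) to slide it along y. Lowered within 3 mm of a notch's middle it drops in; seated it has 2 mm of play.
- tab_red: Red tab, 60 mm high post with a flat 22 (x) x 24 (y) mm head, fixed behind the rail (gauge x = +74 mm), level with one of the four outer notches: gauge y = -80, -40, +40 or +80 mm, different each time. Same-shaped black tabs stand at the other notches. Origin: middle of its foot, 10 mm above the table; axes parallel to the gauge's.
- cup_jet: Bystander: small clear cup of black glass bits, 71 mm wide, 26 mm high, loose behind the gauge. Origin: centre of its underside.
- cup_sky: Bystander: small clear cup of pale blue glass bits, 69 mm wide, 24 mm high, loose behind the gauge. Origin: centre of its underside.
- glass_cutter: Bystander: pencil-shaped glass cutter with a wooden handle, 130 mm long, 12 mm thick, lying loose beyond the gauge's -y end. Origin: centre of its underside.
- kitchen_timer: Bystander: round kitchen timer with a teal dial, 69 mm wide, 43 mm high, loose beyond the gauge's +y end. Origin: centre of its underside.

How it is judged:
On the way:
1. the stop is lifted out of its notch (at least 8 mm up) (z of stop in the frame of gauge above 0.062 m), for 0.05 s.
At the end, for the whole second after the job is handed in: The stop stands in the notch beside the red tab (within 5 mm of the tab along the rail), fully down (its plate at most 2.5 mm above the rail), upright within 0.08 rad, released and at rest (y of stop in the frame of tab_red between -0.005 and 0.005 m and z of stop in the frame of gauge below 0.0565 m and angle between stop's own z axis and vertical below 0.08 rad and linear speed of stop below 0.02 m/s); the robot touches nothing.
It fails at once if a cup, the timer or the glass cutter is pushed more than 30 mm (distance of any of cup_jet, cup_sky, glass_cutter, kitchen_timer from where it was at the start of the episode above 0.03 m).
It also fails if it takes over 32 s, if anything falls off the work surface, if the arm or the gripper's body presses on something with over 40 N, if the wrist force passes 120 N, or if a joint passes its speed limit or range.

## Working session

There is one attempt and no reset: what is moved stays moved. The work goes in short steps, Python scripts to look and compute and a shell command to move; the robot and the scene stay as the last step left them, time stands still between calls to the robot, and variables do not carry over. Pictures are saved under pics/ and viewed, at most 10 in all, crops included, and the job is handed in when it is done.

```bash
ls; mkdir -p pics; python3 - <<'E'
from plant import robot, read_camera
import cv2,numpy as np,pickle
d={}
for n in("scene","top"):
    c=read_camera(n);d[n]=c
    cv2.imwrite(f"pics/{n}0.png",c["image"][:,:,::-1]);print(n,c["fx"],c["cx"],c["cy"],np.round(c["R"],3).tolist(),np.round(c["t"],3))
pickle.dump(d,open("d0.pkl","wb"))
s=robot.read_state();print(s["t"],s["tool_pos"],s["orientation"],s["opening"])
E
```

```text
inch.py
pics
plant.py
scene 439.0782215333426 253.88152317641183 189.8506331632728 [[-0.469, -0.883, 0.017], [-0.603, 0.306, -0.737], [0.646, -0.355, -0.676]] [0.354 0.419 0.645]
top 362.2505330340302 256.9750944547794 189.95209627372182 [[0.006, -1.0, -0.024], [-0.992, -0.003, -0.127], [0.127, 0.025, -0.992]] [0.06  0.6   0.923]
0.1 [ 0.23008879 -0.55361838  0.23969362] [-3.07928526e+00 -6.14277124e-01  2.78463560e-04] 0.09265668176536954
```

View pics/scene0.png

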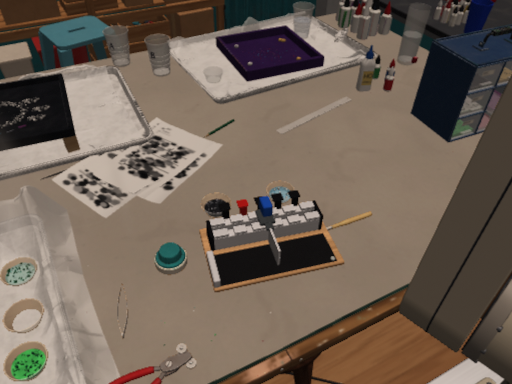

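View pics/top0.png

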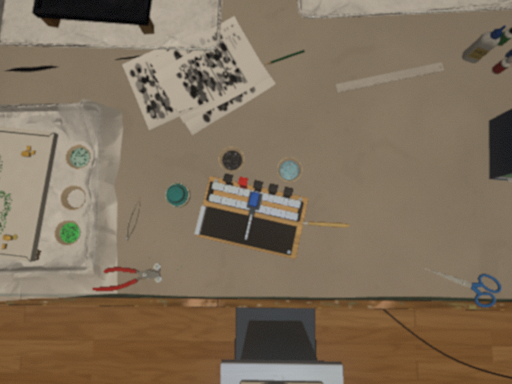

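The scene view shows the blue grip at (265,205) and the red tab at (243,206). In the top view the grip is at (254,200) and the red tab at (243,181), with black tabs at about 228, 258, 273 and 288. Red is therefore the +40 notch, on the timer side. Next I'll triangulate.

```bash
cat > h.py <<'E'
import cv2,numpy as np
def ray(c,u,v):
    R=np.array(c["R"]);o=-R.T@np.array(c["t"])
    d=R.T@np.array([(u-c["cx"])/c["fx"],(v-c["cy"])/c["fy"],1]);return o,d/np.linalg.norm(d)
def plane(c,u,v,z):
    o,d=ray(c,u,v);return o+d*(z-o[2])/d[2]
def tri(rs):
    A=sum(np.eye(3)-np.outer(d,d) for o,d in rs);b=sum((np.eye(3)-np.outer(d,d))@o for o,d in rs)
    p=np.linalg.solve(A,b);return p,[np.linalg.norm(np.cross(p-o,d)) for o,d in rs]
def blob(im,col,box):
    h=cv2.cvtColor(im,cv2.COLOR_RGB2HSV)
    if col=="blue": m=cv2.inRange(h,(105,120,40),(130,255,255))
    else: m=cv2.inRange(h,(0,150,60),(8,255,255))|cv2.inRange(h,(172,150,60),(180,255,255))
    x0,y0,x1,y1=box;k=np.zeros_like(m);k[y0:y1,x0:x1]=m[y0:y1,x0:x1]
    n,l,s,c=cv2.connectedComponentsWithStats(k);i=1+np.argmax(s[1:,4]);return c[i],s[i],l==i
E
python3 - <<'E'
import pickle;from h import *
d=pickle.load(open("d0.pkl","rb"));S,T=d["scene"],d["top"]
for col in("blue","red"):
    a,sa,_=blob(S["image"],col,(190,180,340,290));b,sb,_=blob(T["image"],col,(190,165,315,260))
    p,e=tri([ray(S,*a),ray(T,*b)]);print(col,a,sa,b,sb,p,e)
# base outline (wood board) in top: dark panel + tabs
for n,u,v in(("tab+80",228,179),("tab-80",288,192)):print(n,plane(T,u,v,.07))
h=cv2.cvtColor(T["image"],cv2.COLOR_RGB2HSV)
m=cv2.inRange(h,(0,0,0),(180,255,45));m[:205]=0;m[260:]=0;m[:,:190]=0;m[:,315:]=0
cs=max(cv2.findContours(m,0,2)[0],key=cv2.contourArea);r=cv2.minAreaRect(cs);print(r)
q=np.array([plane(T,*x,.01) for x in cv2.boxPoints(r)]);print(q.round(3))
for n in"ST":
  pass
w=cv2.resize(S["image"][180:290,190:350],None,fx=5,fy=5,interpolation=2);cv2.imwrite("pics/sc.png",w[:,:,::-1])
E
```

```text
blue [265.28502415 205.96135266] [259 196  13  21 207] [253.58181818 199.14545455] [249 192  10  15 110] [0.57122627 0.07065759 0.08347124] [np.float64(0.0008359213719883609), np.float64(0.0008359213719883388)]
red [242.48031496 205.76377953] [237 199  11  16 127] [242.55263158 181.69736842] [238 177  10  11  76] [0.61983825 0.10065488 0.05482383] [np.float64(0.0005272729283798106), np.float64(0.0005272729283798606)]
tab+80 [0.62420161 0.13696572 0.07      ]
tab-80 [ 0.59080644 -0.01766348  0.07      ]
((242.17306518554688, 232.63462829589844), (31.966930389404297, 19.21938133239746), 11.309932708740234)
[[0.47  0.15  0.01 ]
 [0.521 0.14  0.01 ]
 [0.504 0.055 0.01 ]
 [0.454 0.065 0.01 ]]
```

View pics/sc.png

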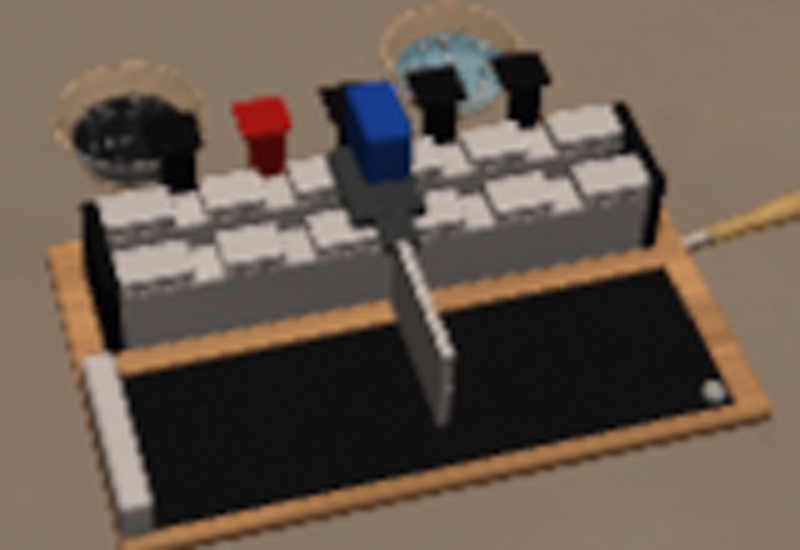

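The crop confirms it: the red tab is the second from the +y end (fence and timer side). The grip sits at about (0.571, 0.071), and the gauge yaw is about -0.2 rad. I'll turn the tool and go to a hover over it.

```bash
python3 inch.py '[[0.09,0,0,0,0.15],[0.09,0,0,0,0.15],[0.09,0,0,0,0.15],[0.09,0,0,0,0.145],[0.09,0.013,-0.042,0.001,0],[0.09,0.013,-0.042,0.001,0],[0.09,0.013,-0.042,0.001,0],[0.09,0.013,-0.042,0.001,0],[0.09,0.013,-0.042,0.001,0],[0.09,0.013,-0.042,0.001,0],[0.09,0.013,-0.042,0.001,0],[0.09,0.013,-0.042,0.001,0],[0.09,0.013,-0.042,0.001,0],[0.09,0.013,-0.042,0.001,0],[0.09,0.013,-0.042,0.001,0],[0.09,0.013,-0.042,0.001,0],[0.09,0.013,-0.042,0.001,0],[0.09,0.013,-0.042,0.001,0],[0.09,0.013,-0.042,0.001,0],[0.09,0.013,-0.042,0.001,0]]' 15
cat > w.py <<'E'
import sys,pickle;from plant import robot, read_camera;from h import *
from scipy.spatial.transform import Rotation as Ro
n=sys.argv[1];c=read_camera("wrist");s=robot.read_state()
pickle.dump((c,s),open(n+".pkl","wb"));cv2.imwrite(f"pics/{n}.png",c["image"][:,:,::-1])
print(s["t"],np.round(s["tool_pos"],4),np.round(Ro.from_rotvec(s["orientation"]).as_matrix(),3).tolist(),c["fx"],c["cx"],c["cy"])
E
python3 w.py w1
```

```text
t: 2.1
tool_pos: [0.5687, 0.0646, 0.2241]
orientation: [3.126, -0.315, -0.001]
force: [0.9, -1.3, -0.1]
opening: 0.09
gripper_force: 0.0
2.15 [0.5703 0.0701 0.2235] [[0.98, -0.197, 0.0], [-0.197, -0.98, 0.003], [-0.001, -0.003, -1.0]] 297.3186396354542 258.0589103446237 195.51112437976363
```

View pics/w1.png

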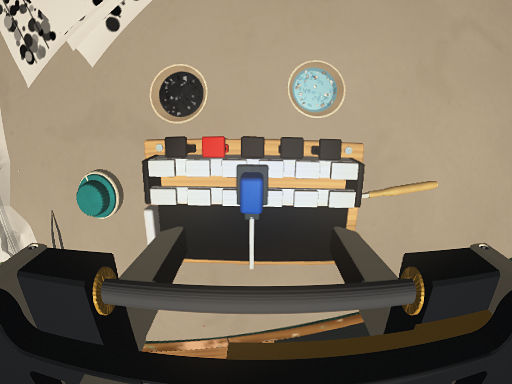

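The wrist view shows the gauge nearly square to the tool: grip at about (251,193), red tab head at (213,147), black heads at 176, 253, 291 and 330. I'll measure these with fisheye rays.

```bash
cat >> h.py <<'E'
def fray(c,u,v):
    x=np.array([(u-c["cx"])/c["fx"],(v-c["cy"])/c["fy"]]);r=np.linalg.norm(x);k=np.sin(r)/r if r>1e-9 else 1
    R=np.array(c["R"]);return -R.T@np.array(c["t"]),R.T@np.array([x[0]*k,x[1]*k,np.cos(r)])
def fplane(c,u,v,z):
    o,d=fray(c,u,v);return o+d*(z-o[2])/d[2]
E
python3 - <<'E'
import pickle;from h import *
c,s=pickle.load(open("w1.pkl","rb"));d=pickle.load(open("d0.pkl","rb"))
print("cam",fray(c,258,195)[0])
W=c["image"];h=cv2.cvtColor(W,cv2.COLOR_RGB2HSV)
G=np.array([[.98,.2],[-.2,.98]]) # rows? x-axis (.98,-.2), y-axis (.2,.98)
for col in("blue","red"):
    a,st,m=blob(W,col,(140,120,370,230));v=h[...,2][m]
    print(col,a,st,np.percentile(v,[5,25,50,75,95]))
    b,_,_=blob(d["scene"]["image"],col,(190,180,340,290));t,_,_=blob(d["top"]["image"],col,(190,165,315,260))
    print(" tri",*tri([fray(c,*a),ray(d["scene"],*b),ray(d["top"],*t)]))
    th=cv2.threshold(v.reshape(-1,1),0,255,cv2.THRESH_OTSU)[0]
    k=(m&(h[...,2]>th)).astype(np.uint8);n,l,ss,cc=cv2.connectedComponentsWithStats(k);i=1+np.argmax(ss[1:,4])
    print(" bright",th,ss[i],cc[i])
    x,y,w,hh=st[:4]
    print(" rows",[(int(W[r,int(a[0]),2]),int(W[r,int(a[0]),0])) for r in range(y-1,y+hh+1)])
    for z in (.104,.07):print("  z",z,"box top corners",fplane(c,x-.5,y-.5,z).round(4),fplane(c,x+w-.5,y-.5,z).round(4),"bottom",fplane(c,x+w/2-.5,y+hh-.5,z).round(4))
g=cv2.cvtColor(W,cv2.COLOR_RGB2GRAY)
k=(g[125:160,150:350]<45).astype(np.uint8);n,l,ss,cc=cv2.connectedComponentsWithStats(k)
for i in range(1,n):
    if ss[i,4]>150:u,v=cc[i]+(150,125);print("black",ss[i],u,v,fplane(c,u,v,.07).round(4))
E
```

```text
cam [0.6448393  0.04869026 0.36718992]
blue [250.9864365  195.44389642] [240 178  23  36 811] [126. 178. 200. 206. 211.]
 tri [0.56919507 0.07121326 0.08657262] [np.float64(0.0015766284450944217), np.float64(0.001557450280353147), np.float64(0.0018080999446156941)]
 bright 171.0 [242 180  20  34 637] [251.17425432 195.90423862]
 rows [(92, 55), (129, 56), (158, 60), (181, 65), (200, 70), (212, 75), (210, 74), (209, 73), (209, 73), (209, 74), (210, 73), (208, 72), (208, 71), (208, 71), (207, 70), (207, 69), (207, 69), (207, 68), (206, 68), (206, 68), (205, 67), (205, 66), (205, 66), (205, 65), (204, 63), (203, 64), (202, 62), (201, 61), (201, 60), (201, 60), (200, 59), (201, 58), (199, 59), (199, 57), (196, 54), (184, 50), (144, 50), (89, 87)]
  z 0.104 box top corners [0.591  0.0765 0.104 ] [0.5868 0.056  0.104 ] bottom [0.5551 0.0734 0.104 ]
  z 0.07 box top corners [0.5841 0.0801 0.07  ] [0.5793 0.057  0.07  ] bottom [0.5435 0.0766 0.07  ]
red [213.67820774 146.51934827] [202 136  26  22 491] [156.5 224.5 230.  232.  235. ]
 tri [0.61960661 0.10093846 0.0553027 ] [np.float64(0.0004211732396646326), np.float64(0.00036862005952637553), np.float64(0.0007602443345653609)]
 bright 201.0 [202 137  22  20 409] [213.0806846  146.71638142]
 rows [(141, 179), (76, 157), (42, 201), (56, 231), (59, 232), (60, 231), (59, 231), (60, 232), (60, 231), (60, 232), (60, 232), (60, 231), (61, 232), (61, 232), (62, 232), (62, 232), (61, 231), (62, 231), (62, 231), (63, 232), (61, 232), (52, 216), (61, 149), (132, 129)]
  z 0.104 box top corners [0.6356 0.1017 0.104 ] [0.6305 0.0789 0.104 ] bottom [0.6137 0.0947 0.104 ]
  z 0.07 box top corners [0.6344 0.1086 0.07  ] [0.6287 0.0827 0.07  ] bottom [0.6096 0.1006 0.07  ]
```

All measurements agree. The grip centre triangulates to z about 0.087 (text says 0.089), its top is 21 mm wide, and the red tab is 39–40 mm along the rail. The TCP is already over the grip to within 1–2 mm, so I'll descend and close.

```bash
python3 inch.py '[[0.06,0.001,0,0.022,0],[0.06,0,0,0.022,0],[0.06,0,0,0.022,0],[0.06,0,0,0.022,0],[0.06,0,0,0.022,0],[0.06,0,0,0.012,0],[0.06,0,0,0.008,0],[0.06,0,0,0,0],[0.06,0,0,0,0]]' 25; python3 inch.py '[[0.015,0,0,0,0],[0.015,0,0,0,0],[0.015,0,0,0,0],[0.015,0,0,0,0],[0.015,0,0,0,0],[0.015,0,0,0,0]]' 25; python3 w.py w2
```

```text
t: 3.05
tool_pos: [0.5699, 0.0626, 0.0955]
orientation: [-3.126, 0.316, -0.002]
force: [-0.3, 0.2, -0.3]
opening: 0.0601
gripper_force: 0.0
t: 3.65
tool_pos: [0.5708, 0.0658, 0.0965]
orientation: [-3.12, 0.314, -0.005]
force: [0.0, 14.7, 6.9]
opening: 0.0234
gripper_force: 25.0
3.7 [0.5708 0.0657 0.0965] [[0.98, -0.199, 0.004], [-0.199, -0.98, 0.005], [0.003, -0.006, -1.0]] 297.3186396354542 258.0589103446237 195.51112437976363
```

The grip is closed at 23 mm, but the tool sits a few mm towards -y and is leaning on the notch with about 15 N. I'll ease it 5 mm towards +y first, then lift.

```bash
python3 inch.py '[[0.015,0,-0.003,0,0],[0.015,0,-0.003,0,0],[0.015,0,0,0,0],[0.015,0,0,0,0]]'; python3 w.py w3
```

```text
t: 4.1
tool_pos: [0.5709, 0.0689, 0.0951]
orientation: [-3.125, 0.315, -0.001]
force: [-0.0, 3.8, 2.3]
opening: 0.0217
gripper_force: 25.0
4.15 [0.5709 0.0688 0.0951] [[0.98, -0.2, 0.001], [-0.2, -0.98, 0.001], [0.001, -0.001, -1.0]] 297.3186396354542 258.0589103446237 195.51112437976363
```

```bash
python3 inch.py '[[0.015,0,-0.002,0,0],[0.015,0,0,-0.004,0],[0.015,0,0,-0.004,0],[0.015,0,0,-0.004,0],[0.015,0,0,-0.004,0],[0.015,0,0,0,0],[0.015,0,0,0,0]]'; python3 w.py w4; python3 - <<'E'
import pickle;from h import *;from plant import robot, read_camera
S=read_camera("scene");cv2.imwrite("pics/s4.png",cv2.resize(S["image"][160:290,180:350],None,fx=4,fy=4)[:,:,::-1])
E
```

```text
t: 4.85
tool_pos: [0.571, 0.0704, 0.1108]
orientation: [-3.126, 0.316, -0.0]
force: [0.6, -0.1, -1.6]
opening: 0.0222
gripper_force: 25.0
4.9 [0.5708 0.0704 0.1105] [[0.98, -0.2, -0.0], [-0.2, -0.98, -0.0], [-0.0, 0.0, -1.0]] 297.3186396354542 258.0589103446237 195.51112437976363
```

View pics/s4.png

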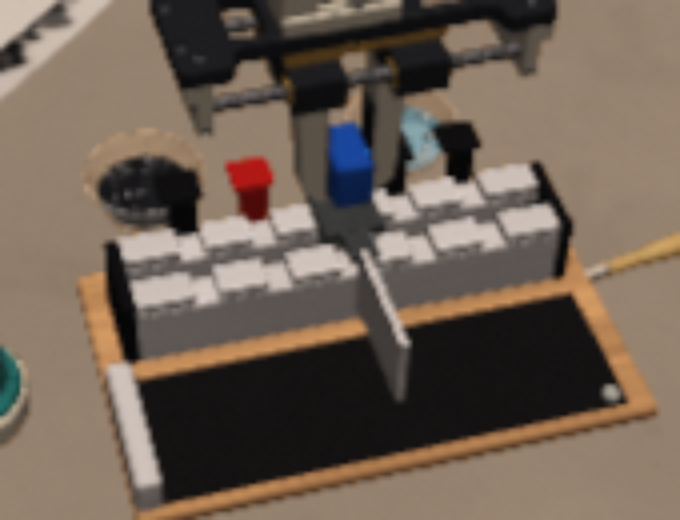

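The stop is lifted: the force reads 1.6 N, matching its weight, and the tool rose 15 mm. The plate is clear of the lips, with the red tab at (250,175) to its left. Sliding +40 mm along the rail.

```bash
python3 inch.py '[[0.015,0,-0.01,0,0],[0.015,0,-0.01,0,0],[0.015,0,-0.01,0,0],[0.015,0,-0.01,0,0],[0.015,0,0,0,0],[0.015,0,0,0,0],[0.015,0,0,0,0]]'; python3 w.py w5
python3 - <<'E'
import pickle;from h import *
for f in("w3","w5"):
    c,s=pickle.load(open(f+".pkl","rb"));p=s["tool_pos"];print(f,.98*p[0]-.2*p[1],.2*p[0]+.98*p[1],s["force"])
    try:
        a,st,m=blob(c["image"],"red",(100,60,370,300));x,y,w,h=st[:4];print(a,st)
        print(fplane(c,x-.5,y+h/2,.07),fplane(c,x+w-.5,y+h/2,.07),fplane(c,*a,.068))
    except Exception as e:print(e)
E
```

```text
t: 5.65
tool_pos: [0.5788, 0.1095, 0.1105]
orientation: [3.125, -0.315, -0.0]
force: [0.0, -0.8, -1.0]
opening: 0.0218
gripper_force: 25.0
5.7 [0.5789 0.1094 0.1106] [[0.98, -0.2, -0.0], [-0.2, -0.98, -0.0], [-0.0, 0.0, -1.0]] 297.3186396354542 258.0589103446237 195.51112437976363
w3 0.5456773139275025 0.18163480334941318 [0.08535031 4.47497205 3.58860015]
[190.65424431 172.37750173] [ 170  155   48   37 1449]
[0.62371092 0.11118691 0.07      ] [0.61759584 0.08274274 0.07      ] [0.62128665 0.09877934 0.068     ]
w5 0.5453985386570396 0.22295810388479786 [ 0.38870787 -0.54643347 -2.4641114 ]
[258.15092817 167.2590799 ] [ 240  151   38   34 1239]
[0.62343543 0.11162271 0.07      ] [0.61866711 0.08822676 0.07      ] [0.62117224 0.10012252 0.068     ]
```

View pics/w5.png

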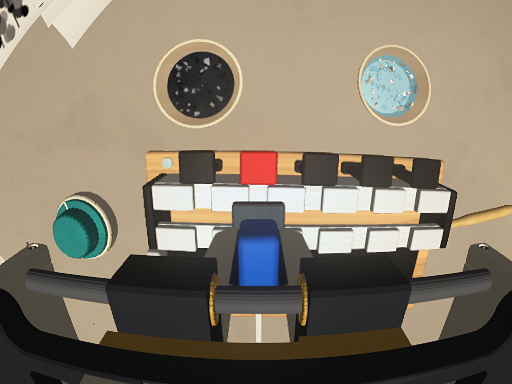

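The wrist view shows the grip at column 258, in line with the red head at column 258. The measured offset along the rail is about 1 mm. Lowering now.

```bash
python3 inch.py '[[0.015,0,0,0.003,0],[0.015,0,0,0.003,0],[0.015,0,0,0.003,0],[0.015,0,0,0.003,0],[0.015,0,0,0.003,0],[0.015,0,0,0.001,0],[0.015,0,0,0,0],[0.015,0,0,0,0]]'
```

```text
t: 6.5
tool_pos: [0.579, 0.1097, 0.095]
orientation: [-3.126, 0.315, -0.0]
force: [-3.0, -0.4, 3.8]
opening: 0.0216
gripper_force: 25.0
```

It has come down to tool z 0.095, the same height as in the first notch, with light contact. I'll release and retreat upward.

```bash
python3 inch.py '[[0.03,0,0,0,0],[0.05,0,0,0,0],[0.05,0,0,0,0],[0.05,0,0,0,0],[0.05,0,0,-0.01,0],[0.05,0,0,-0.02,0],[0.05,0,0,-0.025,0],[0.05,0,0,-0.025,0],[0.05,0,0,-0.025,0],[0.05,0,0,-0.025,0],[0.05,0,0,0,0],[0.05,0,0,0,0]]'; python3 w.py w6
python3 - <<'E'
import pickle;from h import *;from plant import robot, read_camera
d=pickle.load(open("d0.pkl","rb"));S=read_camera("scene");T=read_camera("top");c,s=pickle.load(open("w6.pkl","rb"))
for n,A,B,in(("before",d["scene"],d["top"]),("after",S,T)):
    r=[]
    for col in("blue","red"):
        a,_,_=blob(A["image"],col,(190,180,340,290));print(n,col,a)
        if n=="after":
            b,_,_=blob(c["image"],col,(100,60,370,260));p,e=tri([ray(A,*a),fray(c,*b)])
        else:
            b,_,_=blob(pickle.load(open("w1.pkl","rb"))[0]["image"],col,(140,120,370,230));p,e=tri([ray(A,*a),fray(pickle.load(open("w1.pkl","rb"))[0],*b)])
        print(p,"gy",.2*p[0]+.98*p[1],e[0])
cv2.imwrite("pics/s6.png",cv2.resize(S["image"][160:290,180:350],None,fx=4,fy=4)[:,:,::-1])
E
```

```text
t: 7.7
tool_pos: [0.5794, 0.1097, 0.2257]
orientation: [-3.125, 0.316, -0.003]
force: [-0.6, -0.7, -0.9]
opening: 0.05
gripper_force: 0.0
7.75 [0.5787 0.1096 0.2243] [[0.98, -0.2, -0.0], [-0.2, -0.98, -0.0], [-0.0, 0.0, -1.0]] 297.3186396354542 258.0589103446237 195.51112437976363
before blue [265.28502415 205.96135266]
[0.56822927 0.07210438 0.08700783] gy 0.1843081476707482 0.0011360749016277782
before red [242.48031496 205.76377953]
[0.61959626 0.10134387 0.05548535] gy 0.22323624566516193 1.1563718436642435e-05
after blue [247.39903846 209.82692308]
[0.57545086 0.11092711 0.08677958] gy 0.22379874357397947 0.001104016375593212
after red [239.06666667 202.7       ]
[0.62215085 0.10384988 0.06411444] gy 0.2262030542258156 0.0041268244302376375
```

View pics/s6.png

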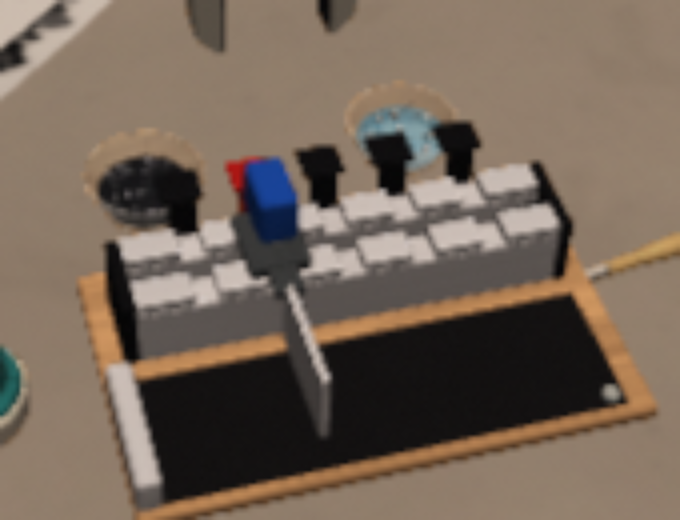

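View pics/w6.png

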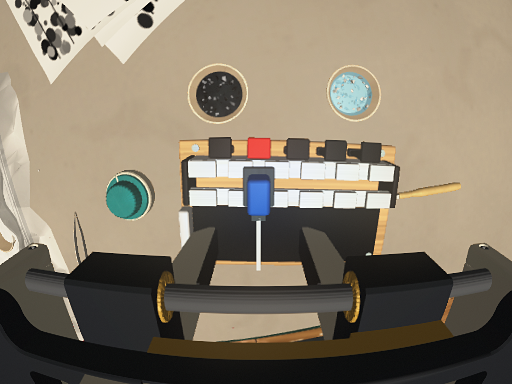

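The stop stands upright in the red tab's notch, with the grip at (259,193) under the red head at (259,148). Its measured height matches the seated start (0.0868 now, 0.0870 then) and it moved 39.5 mm along the rail. The gripper is clear and the bystanders look undisturbed.

```bash
python3 -c "
from plant import robot, read_camera
print(robot.close_job())"
```

```text
the job is handed in; nothing more can be done
None
```

The stop is fully down in the notch beside the red tab (gauge y = +40 mm) and released with the gripper clear; the cups, timer and cutter look undisturbed in the last pictures, and I handed the job in at about 8 s, with no verdict returned.

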